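# Take the wing cap off a blender spindle of unknown thread hand

### The arm

A 6-joint arm with a two-finger parallel gripper is mounted at the origin on a cart in front of the work surface, level with it; the furniture and walls round the work are solid. World frame = base frame: x ahead of the robot, y to its left, z up, the work surface at z = 0. Lengths are in m, angles in rad, forces in N, time in s.
With the tool pointing down it reaches from about 0.35 to 0.85 m from the base axis. Payload 8.1 kg.
Tool frame: the origin (TCP) lies at the centre of the arm's flange, where the gripper is bolted on; the fingertips stand 186 mm ahead of it and the grasp point (between the pads) lies 167 mm ahead of it (robot.grasp_offset is the distance from the TCP to the grasp point, in m); z points along the fingers, y is the line along which they close (so a half turn about z gives the same grasp; the last joint's range is limited). The gripper opens to 93 mm and grips with 3 to 60 N. Pads are 15 mm wide; open, the fingers measure 128 mm over their backs; the gripper's body (75 mm by 188 mm) begins 65 mm behind the grasp point.
Start: joints at [-1.232, 0.13, 1.488, -0, 1.523, -0.085], TCP at [0.247, -0.547, 0.405] pointing down, gripper open.
Joint ranges: [-2.96, 2.96], [-0.89, 2.26], [0.02, 2.5], [-1.34, 4.48], [0, 2.73], [-2.66, 2.66]. Speed limits (rad/s): [2.39, 2.39, 2.79, 3.14, 3.14, 3.14].

### API

Orientations are given as a rotation vector (axis times angle).
In Python, from plant import robot gives the robot as it stands.
- The arm moves only by the tool drive_tool, never from a script. Its argument "moves" is one flat list of numbers, 7 for each row, row after row: the finger opening in mm, from 0 to 93, then the shift along the tool's x, y, z in mm, then the turn, a rotation vector about the tool's x, y, z in degrees. A call has 1 to 8 rows; each row shifts and turns the commanded pose from where the row before left it, along the tool's axes as they then stand; what a row does not reach is not made up. A row lasts 1/10 s, in which the tool goes at most 50 mm and 8.59 degrees, less where a joint would pass 70% of its speed; a pose out of reach is approached as far as the arm can. A call is refused whole if a number of a shift passes 50 or a number of a turn 8.59, either way. A call with a gripper value outside its range is refused whole. The fingers move at their own pace and stop on an object; "grip_force" is the grip in N (left out, the last holds). Time passes only in rows, so rows that do not move let the fingers close. It gives the time, the measured TCP pose, the force, the opening and the grip force at its end, in the units of the state.
- robot.read_state(): the state, without advancing time (a new reading comes with each control period).
- robot.read_camera(name): name is "scene" or "top"; returns a dict with "color" (420x560x3 uint8, red, green, blue), "depth" (420x560 float32, m along the optical axis (not along the pixel's ray), 0 where there is no reading), "mtx" (3x3 intrinsics, pixels), "dist_coeffs" ([k1, k2, p1, p2, k3] as OpenCV has them; the pictures are not rectified), "R" (3x3) and "t" (3): a world point X has camera coordinates R X + t. Camera axes: x right, y down, z forward; pixel columns grow to the right and rows downward; lengths in m; the calibration is good to about 2 mm. A picture is of the moment at which its call begins.
- robot.close_job(): hands the job in; it is judged then, once.
The state is a dict: "t": time; "q": joint angles; "dq": joint speeds; "joint_torque": joint torques, N m; "tool_pos": TCP position; "orientation": TCP orientation; "force": force on the tool from outside, world axes, zero at the start; "wrist_torque": the same for the moment, N m; "opening": finger opening in m; "gripper_force": force on a finger pad.
Only numpy, scipy, OpenCV 4.12 (cv2) and the standard library are available. Lean on these libraries where they do the work, as an engineer would, in place of code of your own. Each camera call takes 0.05 s, during which the arm holds its last target. There are 200 camera calls.

### The job

Take the black cap with the orange wing off the spindle of the blender's motor base, so that the spindle can be cleaned. It is a quarter-turn cap, but nobody knows whether this one loosens to the left or to the right: try it gently one way and, if it stops dead, do not force it but try the other; turn it nearly a quarter turn the way it goes and lift it off. Finish while holding the cap in the gripper, upright, well clear (at least 5 cm) above the spindle's deck and still over the motor base; leave the other things where they are.

Things in the scene. Friction and masses are not known exactly. Their poses are not given: they have to be found in the camera images.
- blender_base: Motor base of a small blender, jug removed: grey round housing, 140 mm across at the foot, 104 mm across at its flat top deck 80 mm above the worktop, black speed dial on its own -x side. Fixed to the worktop. Origin: centre of its underside, z up along the spindle. A wall cabinet hangs 0.5 m above the worktop behind it: come in from the front, away from it.
- spindle (a point): Centre of the deck, 80 mm above the worktop, on the spindle's axis. Under the cap a steel spindle, 9 mm in radius, stands 22 mm up from here, with two bayonet flanges along the base's x axis. Four black dogs, 5 mm high, stand on the deck 43 mm from the axis.
- cap: Loose black knurled bayonet cap, 90 g, rim resting on the deck. Origin: centre of its rim, z up along its axis. Skirt 50 mm across, 30 mm high. It starts locked, its x axis along the base's x axis (within 3 degrees). It turns easily (under 0.05 N m), with about 1.5 mm play up and sideways. While locked it cannot be lifted.
- wing (a point): Orange wing (bar) on top of the cap, the place to grip: 44 mm long along the cap's x axis, 12 mm thick along its y axis, 31 mm high. This point: its middle, on the cap's axis, 45 mm above the cap's origin. Axes as the cap's.
- lock (a point): Same point as the spindle. In one sense (clockwise or anticlockwise from above; varies from start to start, not visible) a hidden rigid stop blocks the cap at 15 to 22 degrees (0.2 N m there is firm contact, 30 degrees is forcing it). In the other it turns on and can be lifted off between about 65 and 95 degrees from its locked position (80 is good); a stop follows at about 100.
- beaker: Bystander: clear tumbler-shaped blending beaker, 93 across, 138 tall, standing upright (mm). Origin at its underside's centre.
- spice_jar: Bystander: spice jar with red lid, 45 across, 106 tall (mm). Origin at its underside's centre.
- salt: Bystander: glass salt shaker with grey top, 44 across, 90 tall (mm). Origin at its underside's centre.
- lemon: Bystander: yellow lemon, 75x58x59 (mm). Origin at its underside's centre.
- tomato: Bystander: red tomato, 65 across, 66 tall (mm). Origin at its underside's centre.
- carrot: Bystander: orange carrot lying down, 155 long, 38 thick (mm). Origin at its underside's centre.
- mug: Bystander: cream tea mug with a handle, 78 across, 101 tall (mm). Origin at its underside's centre.
There are look-alikes about, which are no part of the job. What is shaped like the cap but blue or purple is not meant.

How it is judged:
By the outcome, as a careful person would: the job done as asked, in the order asked, and still so for the second after the job is handed in, while the arm keeps its last pose, push and grip.
It also fails if it takes over 64 s, if anything falls off the work surface, if the arm or the gripper's body presses on something with over 40 N, if the wrist force passes 120 N, or if a joint passes its speed limit or range.

## Working session

There is one attempt and no reset: what is moved stays moved. The work goes in short steps, Python scripts to look and compute and a tool call to move; the robot and the scene stay as the last step left them, time stands still between calls to the robot, and variables do not carry over. Pictures are saved under pics/ and viewed, at most 10 in all, crops included, and the job is handed in when it is done.

Besides the shell and the picture viewer there is one more tool, called after "Emit:" as name(argument=value, ...), one argument or row to a line, values as JSON. drive_tool: Moves the arm, as the interface text tells. Its arguments: {"type":"object","properties":{"moves":{"type":"array","items":{"type":"number"}},"grip_force":{"type":"number"}},"required":["moves"]}

```bash
mkdir -p pics; ls; python3 - <<'E'
from plant import robot
import cv2,numpy as np
a=robot.read_camera("scene");b=robot.read_camera("top")
np.savez("v0.npz",**{n+k:c[k] for n,c in(("s",a),("t",b)) for k in c})
for n,c in(("scene",a),("top",b)):
    cv2.imwrite(f"pics/{n}0.png",c["color"][:,:,::-1]); print(n,c["mtx"],c["dist_coeffs"],-c["R"].T@c["t"],c["R"])
print(robot.read_state())
E
```

```text
pics
scene [[521.6850733    0.         278.02192121]
 [  0.         521.6850733  214.15346513]
 [  0.           0.           1.        ]] [-0.08544673  0.          0.          0.          0.        ] [-0.45156501  0.70053397  0.78053457] [[-0.53361295 -0.84565716 -0.01100808]
 [-0.42143227  0.2771653  -0.86346641]
 [ 0.73324761 -0.4561177  -0.50428621]]
top [[475.77519137   0.         278.14822088]
 [  0.         475.77519137 204.04924394]
 [  0.           0.           1.        ]] [-0.14020861  0.          0.          0.          0.        ] [0.37062075 0.07327863 1.38868573] [[ 0.00529363 -0.99991304  0.01207836]
 [-0.99427148 -0.00655243 -0.10668312]
 [ 0.10675299 -0.01144442 -0.99421971]]
{'t': 0.1, 'q': array([-1.23238294e+00,  1.31095469e-01,  1.48915368e+00,  4.37008753e-05,
        1.52299198e+00, -8.53731278e-02]), 'dq': array([ 0.00050656, -0.0014094 , -0.00217732,  0.00204977, -0.00114835,
        0.00060638]), 'joint_torque': array([ 5.88390012e-04, -5.61343181e+01, -4.93093908e+01,  7.69529259e-02,
        2.92399427e-02, -4.55146892e-05]), 'tool_pos': array([ 0.24670562, -0.54671611,  0.40379539]), 'orientation': array([-3.06972593e+00, -6.60363744e-01,  2.58589000e-04]), 'force': array([0.18891656, 0.70622659, 0.8696195 ]), 'wrist_torque': array([-0.01919205, -0.04186517, -0.02756271]), 'gripper_force': 0.0, 'opening': 0.09282556861450342}
```

View pics/scene0.png

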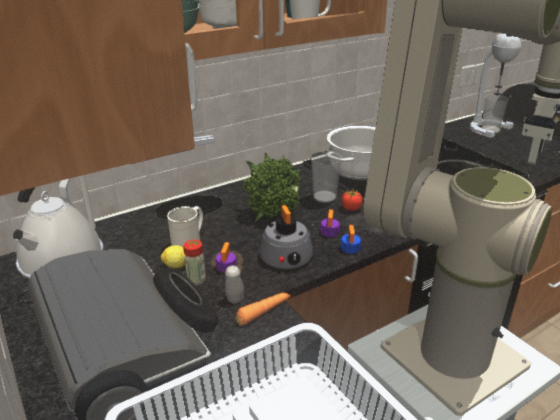

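View pics/top0.png

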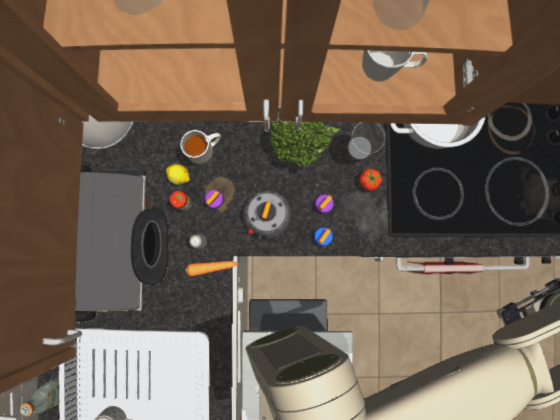

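```bash
cat > h.py <<'E'
import numpy as np,cv2
def ray(c,px,z):
    u=cv2.undistortPoints(np.array(px,float).reshape(-1,1,2),c["mtx"],c["dist_coeffs"]).reshape(-1,2)
    d=np.c_[u,np.ones(len(u))]@c["R"]; o=-c["R"].T@c["t"]
    return o+d*((z-o[2])/d[:,2])[:,None]
def pts(c,mask):
    v,u=np.nonzero(mask&(c["depth"]>0)); z=c["depth"][v,u]
    n=cv2.undistortPoints(np.c_[u,v].astype(float).reshape(-1,1,2),c["mtx"],c["dist_coeffs"]).reshape(-1,2)
    return (np.c_[n*z[:,None],z]-c["t"])@c["R"]
def orange(c,box):
    h=cv2.cvtColor(c["color"],cv2.COLOR_RGB2HSV); m=(h[...,0]>6)&(h[...,0]<24)&(h[...,1]>150)&(h[...,2]>110)
    k=np.zeros_like(m);x0,y0,x1,y1=box;k[y0:y1,x0:x1]=1
    return m&k
E
python3 - <<'E'
from h import *
d=np.load("v0.npz");f=["color","depth","mtx","dist_coeffs","R","t"]
s={k:d["s"+k] for k in f};t={k:d["t"+k] for k in f}
for n,c,b in(("t",t,(240,185,295,240)),("s",s,(265,195,305,230))):
    m=orange(c,b); v,u=np.nonzero(m); P=pts(c,m)
    print(n,m.sum(),u.mean(),v.mean(),"P med",np.median(P,0),P.min(0),P.max(0))
    r=cv2.minAreaRect(np.c_[u,v].astype(np.float32)); bx=cv2.boxPoints(r); W=ray(c,bx,.141); print(r,"\n",W.round(4),W.mean(0))
    T=P[P[:,2]>.13]; print(len(T),T.mean(0)); 
    if n=="t":
        print("top",ray(c,[[u.mean(),v.mean()]],.141)); w=ray(c,np.c_[u,v],.141)[:,:2]; e,V=np.linalg.eigh(np.cov(w.T)); print("ang",np.degrees(np.arctan2(V[1,1],V[0,1])),2*np.sqrt(3*e))
# housing circle via depth of deck
k=np.zeros(t["depth"].shape,bool);k[180:245,235:300]=1;P=pts(t,k)
D=P[(P[:,2]>.072)&(P[:,2]<.088)][:,:2].astype(np.float32); print("deck",len(D),cv2.minEnclosingCircle(D))
cr=np.hstack([cv2.resize(c["color"][y:y+70,x:x+70],(400,400),interpolation=2) for c,x,y in((t,232,177),(s,252,195))])
cv2.imwrite("pics/crop.png",cr[:,:,::-1])
# red dot / dial
h=cv2.cvtColor(t["color"],cv2.COLOR_RGB2HSV);m=((h[...,0]<5)|(h[...,0]>174))&(h[...,1]>150)&(h[...,2]>80)
m[:, :235]=0;m[:,300:]=0;m[:185]=0;m[250:]=0;v,u=np.nonzero(m);print("red",u.mean() if len(u) else 0,v.mean() if len(v) else 0, ray(t,[[u.mean(),v.mean()]],.03) if len(u) else 0)
E
```

```text
t 90 265.8888888888889 210.03333333333333 P med [0.48870474 0.09089312 0.14018746] [0.467268   0.08038959 0.10534657] [0.510441   0.10200337 0.14833747]
((265.85003662109375, 209.95001220703125), (5.3758721351623535, 16.443843841552734), 18.43494987487793) 
 [[0.4703 0.1046 0.141 ]
 [0.5117 0.0913 0.141 ]
 [0.5072 0.0778 0.141 ]
 [0.4659 0.0912 0.141 ]] [0.48878164 0.0912156  0.141     ]
75 [0.48854451 0.08987815 0.14088157]
top [[0.48852659 0.0911205  0.141     ]]
ang 163.7431760288781 [0.01432272 0.04328443]
s 104 286.13461538461536 213.35576923076923 P med [0.48017125 0.0965625  0.13427825] [ 0.46540186 -0.04261752 -0.00049347] [0.67519123 0.10414269 0.14272574]
((286.76470947265625, 213.55886840820312), (18.91777801513672, 7.033533096313477), 75.96376037597656) 
 [[0.5116 0.0921 0.141 ]
 [0.5096 0.073  0.141 ]
 [0.4288 0.1129 0.141 ]
 [0.4312 0.1306 0.141 ]] [0.4702815  0.10214684 0.141     ]
65 [0.48588676 0.09447318 0.13761666]
deck 970 ((0.4882968068122864, 0.08943518996238708), 0.05770766735076904)
red 249.88888888888889 231.05555555555554 [[0.43841544 0.13792945 0.03      ]]
```

View pics/crop.png

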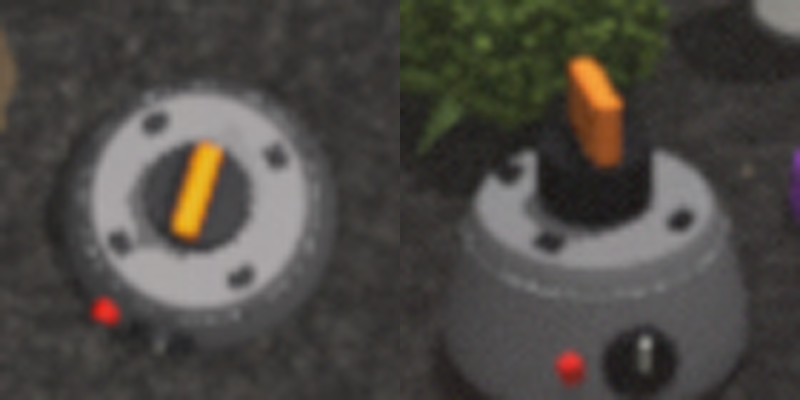

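The scene shows four winged caps. The target is black with an orange wing and sits on the grey base, at scene (287,213) and top (266,210). The two purple ones at scene (226,260) and (330,227) and the blue one at (351,243) stand on the worktop, so they don't fit. The crop confirms it: a black skirt and orange wing on the grey deck.

```bash
cat >> h.py <<'E'
from scipy.spatial.transform import Rotation as Ro
def rel(st,tgt,th):
    "tool-frame mm to TCP target, tool-z turn in deg to x heading th, tilt"
    R=Ro.from_rotvec(st["orientation"]).as_matrix(); d=R.T@(np.array(tgt)-st["tool_pos"])*1e3
    a=np.radians(th);x=np.array([np.cos(a),np.sin(a),0]);z=np.array([0,0,-1.]);T=np.c_[x,np.cross(z,x),z]
    return d.round(1),np.degrees(Ro.from_matrix(R.T@T).as_rotvec()).round(2)
E
python3 - <<'E'
from h import *
from plant import robot
st=robot.read_state()
print(rel(st,[.4885,.0905,.40],163.7))
d=np.load("v0.npz");f=["color","depth","mtx","dist_coeffs","R","t"]
t={k:d["t"+k] for k in f}
P=pts(t,np.ones(t["depth"].shape,bool))
q=P[(abs(P[:,1]-.09)<.25)&(P[:,0]>.2)&(P[:,0]<.9)]
c=q[q[:,2]>.4];print("cab minx,z",c[:,0].min(),np.median(c[c[:,0]<c[:,0].min()+.02],0))
h=cv2.cvtColor(t["color"],cv2.COLOR_RGB2HSV);g=(h[...,0]>30)&(h[...,0]<60)&(h[...,1]>90);g[:, :265]=0;g[:,345:]=0;g[:115]=0;g[172:]=0
G=pts(t,g);G=G[G[:,2]<.4];print("plant",G.min(0),G.max(0));print(G[G[:,0]<.6].max(0), G[G[:,2]>.15].min(0))
E
```

```text
(array([ 482.4, -481.4,    4.7]), array([-3.0000e-02, -1.2000e-01, -1.3942e+02]))
cab minx,z 0.2000023884782141 [0.20906034 0.00706509 0.67565047]
plant [ 0.61875614 -0.12103471 -0.00582408] [0.7677792  0.08285556 0.16307499]Traceback (most recent call last):
  File "<stdin>", line 11, in <module>
    return umr_maximum(a, axis, None, out, keepdims, initial, where)
ValueError: zero-size array to reduction operation maximum which has no identity
```

Emit:
drive_tool(
  moves=[93, 34, -34, 0, 0, 0, 0, 93, 34, -34, 0, 0, 0, 0, 93, 34, -34, 0, 0, 0, 0, 93, 34, -34, 0, 0, 0, 0, 93, 34, -34, 0, 0, 0, 0, 93, 34, -34, 0, 0, 0, 0, 93, 34, -34, 0, 0, 0, 0, 93, 34, -34, 0, 0, 0, 0],
  grip_force=25,
)

```text
t: 0.9
tool_pos: [0.3829, -0.1852, 0.4045]
orientation: [-3.071, -0.66, -0.0]
force: [0.6, 0.3, -1.4]
opening: 0.0928
gripper_force: 0.0
```

Emit:
drive_tool(
  moves=[93, 34, -34, 0, 0, 0, 0, 93, 34, -34, 0, 0, 0, 0, 93, 34, -34, 0, 0, 0, 0, 93, 34, -34, 0, 0, 0, 0, 93, 34, -34, 0, 0, 0, 0, 93, 34, -34, 0, 0, 0, 0, 93, 0, 0, 20, 0, 0, -8.5, 93, 0, 0, 20, 0, 0, -8.5],
)

```text
t: 1.7
tool_pos: [0.4851, 0.0846, 0.3643]
orientation: [2.935, 1.121, 0.001]
force: [-0.1, 0.4, 0.1]
opening: 0.0932
gripper_force: 0.0
```

Emit:
drive_tool(
  moves=[93, 0, 0, 0, 0, 0, -8.5, 93, 0, 0, 0, 0, 0, -8.5, 93, 0, 0, 0, 0, 0, -8.5, 93, 0, 0, 0, 0, 0, -8.5, 93, 0, 0, 0, 0, 0, -8.5, 93, 0, 0, 0, 0, 0, -8.5, 93, 0, 0, 0, 0, 0, -8.5, 93, 0, 0, 0, 0, 0, -8.5],
)

```text
t: 2.5
tool_pos: [0.4847, 0.0827, 0.3643]
orientation: [-1.81, -2.567, 0.001]
force: [0.4, 0.5, 0.9]
opening: 0.0928
gripper_force: 0.0
```

Emit:
drive_tool(
  moves=[93, 0, 0, 0, 0, 0, -8.5, 93, 0, 0, 0, 0, 0, -8.5, 93, 0, 0, 0, 0, 0, -8.5, 93, 0, 0, 0, 0, 0, -8.5, 93, 0, 0, 0, 0, 0, -8.5, 93, 0, 0, 0, 0, 0, -8.5, 93, 0, 0, 0, 0, 0, 0, 93, 0, 0, 0, 0, 0, 0],
)

```text
t: 3.3
tool_pos: [0.4848, 0.0827, 0.3644]
orientation: [-0.545, -3.093, 0.0]
force: [-0.1, 0.9, 0.2]
opening: 0.0931
gripper_force: 0.0
```

```bash
python3 - <<'E'
from h import *
from plant import robot
st=robot.read_state()
print(st["q"],st["tool_pos"],st["force"],rel(st,[.4885,.0905,.299],163.7))
a=robot.read_camera("scene");cv2.imwrite("pics/s1.png",cv2.resize(a["color"][100:310,170:450],None,fx=2.8,fy=2.8)[:,:,::-1])
E
```

```text
[ 6.46877564e-02 -1.43477599e-01  1.83464735e+00  3.52572144e-05
  1.45098959e+00 -1.15738983e+00] [0.48478077 0.08271722 0.36444228] [-0.07649738  0.93703726  0.16032116] (array([-0.9,  8.6, 65.4]), array([-0.01, -0.03, -3.68]))
```

View pics/s1.png

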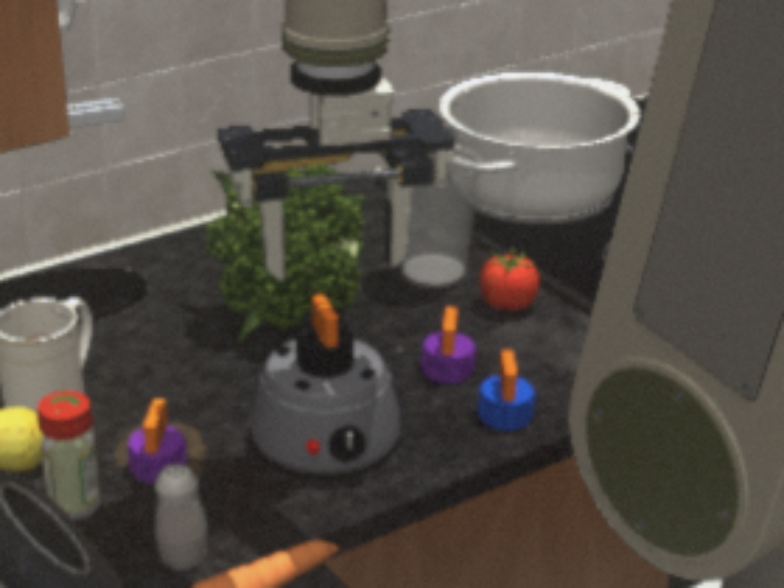

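The open fingers straddle the orange wing, at crop (326,315), and nothing is near the gripper. Next I turn the last 3.7°, centre and descend.

Emit:
drive_tool(
  moves=[60, -1, 8.5, 0, 0, 0, -3.7, 60, 0, 0, 15, 0, 0, 0, 60, 0, 0, 15, 0, 0, 0, 60, 0, 0, 15, 0, 0, 0, 60, 0, 0, 10, 0, 0, 0, 60, 0, 0, 5, 0, 0, 0, 60, 0, 0, 4, 0, 0, 0, 60, 0, 0, 0, 0, 0, 0],
)

```text
t: 4.15
tool_pos: [0.4887, 0.0903, 0.3004]
orientation: [-0.438, -3.11, 0.0]
force: [-0.1, -0.3, 0.3]
opening: 0.0599
gripper_force: 0.0
```

```bash
python3 - <<'E'
from h import *
from plant import robot
st=robot.read_state()
print(st["opening"],st["tool_pos"],st["force"],st["wrist_torque"],rel(st,[.4885,.0905,.299],163.7))
a=robot.read_camera("scene");cv2.imwrite("pics/s2.png",cv2.resize(a["color"][150:280,220:360],None,fx=4,fy=4,interpolation=2)[:,:,::-1])
E
```

```text
0.05994534433085678 [0.48865927 0.09031678 0.30039758] [-0.13705806 -0.27515925  0.32967933] [ 0.01998874 -0.14513548  0.00303543] (array([0.2, 0.1, 1.4]), array([-0.01, -0.02,  0.26]))
```

View pics/s2.png

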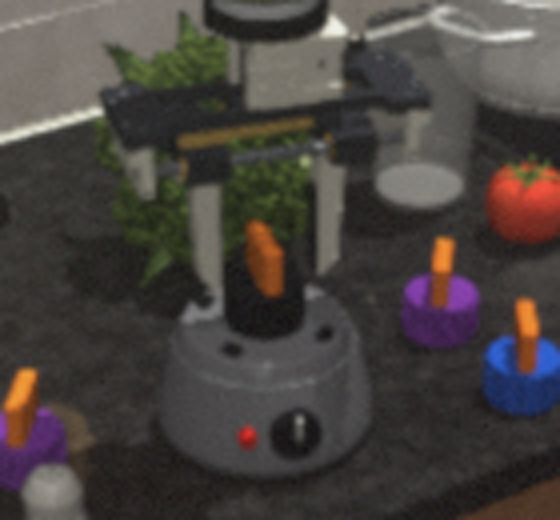

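The wing at crop (263,258) is centred between the fingers at columns 205 and 325. Closing.

Emit:
drive_tool(
  moves=[30, 0, 0, 0, 0, 0, 0, 20, 0, 0, 0, 0, 0, 0, 10, 0, 0, 0, 0, 0, 0, 5, 0, 0, 0, 0, 0, 0, 5, 0, 0, 0, 0, 0, 0, 5, 0, 0, 0, 0, 0, 0],
  grip_force=25,
)

```text
t: 4.8
tool_pos: [0.4887, 0.0904, 0.3008]
orientation: [0.438, 3.111, 0.0]
force: [0.2, 0.3, 0.1]
opening: 0.0164
gripper_force: 0.0
```

```bash
python3 - <<'E'
from h import *
from plant import robot
st=robot.read_state()
print(st["opening"],st["gripper_force"],st["tool_pos"],st["force"],st["wrist_torque"],st["q"][5],rel(st,[.4885,.0905,.299],163.7))
E
```

```text
0.016436622822487316 0.0 [0.48870786 0.09038571 0.30076128] [0.16846222 0.34392025 0.11242947] [ 0.0432085  -0.17476522  0.00274921] -1.2115861255065343 (array([0.2, 0.1, 1.8]), array([0.  , 0.  , 0.28]))
```

Not closed yet; a few more rows.

Emit:
drive_tool(
  moves=[5, 0, 0, 0, 0, 0, 0, 5, 0, 0, 0, 0, 0, 0, 5, 0, 0, 0, 0, 0, 0, 5, 0, 0, 0, 0, 0, 0],
)

```text
t: 5.2
tool_pos: [0.4887, 0.0904, 0.3007]
orientation: [-0.438, -3.111, -0.0]
force: [-0.3, 0.5, -0.1]
opening: 0.012
gripper_force: 25.0
```

```bash
cat > s.py <<'E'
from h import *
from plant import robot
st=robot.read_state()
print(st["opening"],st["gripper_force"],st["tool_pos"].round(4),st["force"].round(2),st["wrist_torque"].round(3),st["q"][5],rel(st,[.4885,.0905,.299],163.7))
E
python3 s.py
```

```text
0.012033501047194948 24.99323308467865 [0.4887 0.0904 0.3007] [-0.33  0.5  -0.09] [ 0.111 -0.104  0.008] -1.2115785218369384 (array([0.2, 0. , 1.7]), array([ 0.  , -0.  ,  0.28]))
```

Gripped (12 mm, 25 N), almost no side force. I'll try clockwise gently first, which is + about tool z.

Emit:
drive_tool(
  moves=[5, 0, 0, 0, 0, 0, 3, 5, 0, 0, 0, 0, 0, 3, 5, 0, 0, 0, 0, 0, 3, 5, 0, 0, 0, 0, 0, 3, 5, 0, 0, 0, 0, 0, 0],
)

```text
t: 5.7
tool_pos: [0.4887, 0.0903, 0.3007]
orientation: [-0.762, -3.048, 0.0]
force: [-0.3, -0.7, -0.3]
opening: 0.012
gripper_force: 25.0
```

```bash
python3 s.py
```

```text
0.011990468442560985 24.993329644203186 [0.4887 0.0903 0.3007] [-0.26 -0.69 -0.32] [-0.024 -0.167 -0.038] -1.0012944042211307 (array([0.3, 0. , 1.7]), array([ -0.  ,  -0.  , -11.77]))
```

Emit:
drive_tool(
  moves=[5, 0, 0, 0, 0, 0, 1.5, 5, 0, 0, 0, 0, 0, 1, 5, 0, 0, 0, 0, 0, 0],
)

```text
t: 6.0
tool_pos: [0.4887, 0.0904, 0.3007]
orientation: [0.827, 3.031, 0.0]
force: [0.5, -0.3, -0.7]
opening: 0.0123
gripper_force: 25.0
```

```bash
python3 s.py
```

```text
0.012297066908649372 24.99317228794098 [0.4887 0.0904 0.3007] [ 0.51 -0.28 -0.73] [-0.043 -0.146  0.003] -0.9580853567406703 (array([ 0.2, -0. ,  1.7]), array([  0.  ,   0.  , -14.24]))
```

Emit:
drive_tool(
  moves=[5, 0, 0, 0, 0, 0, 1, 5, 0, 0, 0, 0, 0, 1, 5, 0, 0, 0, 0, 0, 0],
)

```text
t: 6.3
tool_pos: [0.4887, 0.0904, 0.3007]
orientation: [-0.881, -3.015, 0.0]
force: [0.2, -0.6, -0.2]
opening: 0.0118
gripper_force: 25.0
```

```bash
python3 s.py
```

```text
0.011770385871574848 24.993066787719727 [0.4887 0.0904 0.3007] [ 0.22 -0.64 -0.17] [-0.068 -0.207  0.005] -0.9227550949899179 (array([ 0.2, -0. ,  1.7]), array([-0.000e+00, -1.000e-02, -1.627e+01]))
```

Emit:
drive_tool(
  moves=[5, 0, 0, 0, 0, 0, 1, 5, 0, 0, 0, 0, 0, 1, 5, 0, 0, 0, 0, 0, 0],
)

```text
t: 6.6
tool_pos: [0.4887, 0.0904, 0.3007]
orientation: [-0.934, -3.0, 0.0]
force: [0.5, -0.1, -0.4]
opening: 0.0118
gripper_force: 25.0
```

```bash
python3 s.py
```

```text
0.011837661847013953 24.993078410625458 [0.4887 0.0904 0.3007] [ 0.52 -0.06 -0.4 ] [ 0.034 -0.114  0.005] -0.8877202876718905 (array([0.2, 0. , 1.7]), array([ -0.  ,  -0.  , -18.27]))
```

Emit:
drive_tool(
  moves=[5, 0, 0, 0, 0, 0, 1, 5, 0, 0, 0, 0, 0, 1, 5, 0, 0, 0, 0, 0, 0],
)

```text
t: 6.9
tool_pos: [0.4887, 0.0904, 0.3007]
orientation: [-0.986, -2.983, 0.0]
force: [-0.7, 0.3, -0.2]
opening: 0.012
gripper_force: 25.0
```

```bash
python3 s.py
```

```text
0.01198949968202119 24.99305695295334 [0.4887 0.0904 0.3007] [-0.69  0.29 -0.15] [-0.034 -0.15  -0.006] -0.852806362868904 (array([ 0.2, -0. ,  1.7]), array([ -0.  ,   0.  , -20.27]))
```

Emit:
drive_tool(
  moves=[5, 0, 0, 0, 0, 0, 1, 5, 0, 0, 0, 0, 0, 1, 5, 0, 0, 0, 0, 0, 0],
)

```text
t: 7.2
tool_pos: [0.4887, 0.0904, 0.3007]
orientation: [-1.038, -2.965, 0.0]
force: [0.3, -0.5, -0.3]
opening: 0.0118
gripper_force: 25.0
```

```bash
python3 s.py
```

```text
0.0118130336960013 24.993011355400085 [0.4887 0.0904 0.3007] [ 0.34 -0.46 -0.33] [ 0.016 -0.143  0.01 ] -0.8178983853797023 (array([ 0.2, -0. ,  1.7]), array([ -0.  ,  -0.  , -22.27]))
```

Emit:
drive_tool(
  moves=[5, 0, 0, 0, 0, 0, 1, 5, 0, 0, 0, 0, 0, 1, 5, 0, 0, 0, 0, 0, 0],
)

```text
t: 7.5
tool_pos: [0.4887, 0.0904, 0.3007]
orientation: [-1.089, -2.947, 0.0]
force: [1.0, -0.6, -0.1]
opening: 0.0116
gripper_force: 25.0
```

```bash
python3 s.py
```

```text
0.011631474318078839 24.99306321144104 [0.4887 0.0904 0.3007] [ 0.97 -0.57 -0.12] [-0.008 -0.112  0.046] -0.7830224806375915 (array([ 0.2, -0. ,  1.7]), array([-0.000e+00, -1.000e-02, -2.427e+01]))
```

No stop at 24.5° and the torque is only noise, so clockwise is the free way. I'll go on in small batches.

Emit:
drive_tool(
  moves=[5, 0, 0, 0, 0, 0, 1.5, 5, 0, 0, 0, 0, 0, 1.5, 5, 0, 0, 0, 0, 0, 0],
)

```text
t: 7.8
tool_pos: [0.4887, 0.0904, 0.3007]
orientation: [-1.167, -2.917, 0.0]
force: [-0.2, 0.3, -0.2]
opening: 0.0117
gripper_force: 25.0
```

```bash
python3 s.py; python3 - <<'E'
from plant import robot
import cv2
a=robot.read_camera("scene");cv2.imwrite("pics/s3.png",cv2.resize(a["color"][170:270,240:340],None,fx=5,fy=5,interpolation=2)[:,:,::-1])
E
```

```text
0.011652068389797893 24.993054270744324 [0.4887 0.0904 0.3007] [-0.17  0.33 -0.19] [-0.029 -0.111 -0.067] -0.7300750171492656 (array([ 0.2, -0. ,  1.7]), array([ -0.  ,  -0.  , -27.31]))
```

View pics/s3.png

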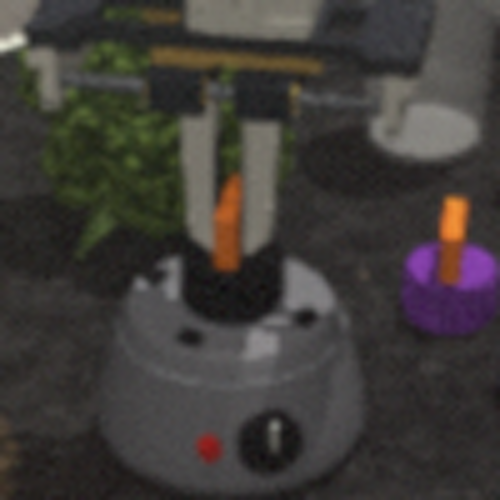

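The wing at crop (228,225) has turned with the gripper and the base has not moved. Going on to about 80°.

Emit:
drive_tool(
  moves=[5, 0, 0, 0, 0, 0, 4, 5, 0, 0, 0, 0, 0, 4, 5, 0, 0, 0, 0, 0, 4, 5, 0, 0, 0, 0, 0, 4, 5, 0, 0, 0, 0, 0, 4, 5, 0, 0, 0, 0, 0, 4, 5, 0, 0, 0, 0, 0, 0],
)

```text
t: 8.55
tool_pos: [0.4888, 0.0904, 0.3008]
orientation: [1.747, 2.611, 0.0]
force: [0.2, -0.1, -0.6]
opening: 0.0119
gripper_force: 25.0
```

```bash
python3 s.py
```

```text
0.011949808127501616 24.993142783641815 [0.4888 0.0904 0.3008] [ 0.21 -0.05 -0.6 ] [-0.069 -0.344  0.017] -0.31179037015694316 (array([ 0.2, -0.3,  1.8]), array([ 2.000e-02,  2.000e-02, -5.127e+01]))
```

Emit:
drive_tool(
  moves=[5, 0, 0, 0, 0, 0, 4, 5, 0, 0, 0, 0, 0, 4, 5, 0, 0, 0, 0, 0, 4, 5, 0, 0, 0, 0, 0, 4, 5, 0, 0, 0, 0, 0, 4, 5, 0, 0, 0, 0, 0, 4, 5, 0, 0, 0, 0, 0, 4, 5, 0, 0, 0, 0, 0, 0],
)

```text
t: 9.35
tool_pos: [0.489, 0.0905, 0.301]
orientation: [2.324, 2.113, 0.002]
force: [3.2, 0.5, -2.3]
opening: 0.012
gripper_force: 25.0
```

```bash
python3 s.py
```

```text
0.01197471040270077 24.995158910751343 [0.489  0.0905 0.301 ] [ 3.24  0.54 -2.28] [ 0.226 -0.701  0.04 ] 0.1750451704797422 (array([-0.1, -0.5,  2. ]), array([ 8.000e-02,  3.000e-02, -7.916e+01]))
```

About 79.4° turned, forces small. Lifting gently.

Emit:
drive_tool(
  moves=[5, 0, 0, -1, 0, 0, 0, 5, 0, 0, -2, 0, 0, 0, 5, 0, 0, -2, 0, 0, 0, 5, 0, 0, 0, 0, 0, 0],
)

```text
t: 9.75
tool_pos: [0.489, 0.0904, 0.3063]
orientation: [2.324, 2.113, 0.001]
force: [2.7, 0.3, 0.2]
opening: 0.0119
gripper_force: 25.0
```

```bash
python3 s.py
```

```text
0.011879735092391729 24.99456614255905 [0.489  0.0904 0.3063] [2.73 0.27 0.17] [ 0.132 -0.858 -0.004] 0.17441138104811005 (array([ 0.1, -0.5,  7.3]), array([ 6.000e-02,  4.000e-02, -7.913e+01]))
```

Emit:
drive_tool(
  moves=[5, 0, 0, -4, 0, 0, 0, 5, 0, 0, -5, 0, 0, 0, 5, 0, 0, -5, 0, 0, 0, 5, 0, 0, -5, 0, 0, 0, 5, 0, 0, -5, 0, 0, 0, 5, 0, 0, 0, 0, 0, 0],
)

```text
t: 10.35
tool_pos: [0.4887, 0.0903, 0.3304]
orientation: [2.325, 2.112, -0.0]
force: [-0.1, 0.0, -1.3]
opening: 0.012
gripper_force: 25.0
```

```bash
python3 s.py
```

```text
0.011950156373234632 24.992764592170715 [0.4887 0.0903 0.3304] [-0.09  0.05 -1.26] [-0.014 -0.063  0.022] 0.1756867785229355 (array([ 0.1, -0.2, 31.4]), array([-0.00e+00,  1.00e-02, -7.92e+01]))
```

Emit:
drive_tool(
  moves=[5, 0, 0, -10, 0, 0, 0, 5, 0, 0, -12, 0, 0, 0, 5, 0, 0, -12, 0, 0, 0, 5, 0, 0, -12, 0, 0, 0, 5, 0, 0, -10, 0, 0, 0, 5, 0, 0, -5, 0, 0, 0, 5, 0, 0, 0, 0, 0, 0, 5, 0, 0, 0, 0, 0, 0],
)

```text
t: 11.15
tool_pos: [0.4886, 0.0904, 0.3904]
orientation: [-2.326, -2.112, 0.001]
force: [0.3, -0.4, -0.9]
opening: 0.0118
gripper_force: 25.0
```

```bash
python3 s.py; python3 - <<'E'
from h import *
from plant import robot
a=robot.read_camera("scene");cv2.imwrite("pics/s4.png",cv2.resize(a["color"][100:310,170:450],None,fx=2.8,fy=2.8)[:,:,::-1])
P=pts(a,orange(a,(265,165,310,205)));print(len(P),np.median(P,0))
E
```

```text
0.0118254316318776 24.99285578727722 [0.4886 0.0904 0.3904] [ 0.27 -0.35 -0.85] [-0.024 -0.099  0.032] 0.17594919123550407 (array([ 0.1, -0.1, 91.4]), array([-2.000e-02, -1.000e-02, -7.922e+01]))
78 [0.48541907 0.10713606 0.21792724]
```

View pics/s4.png

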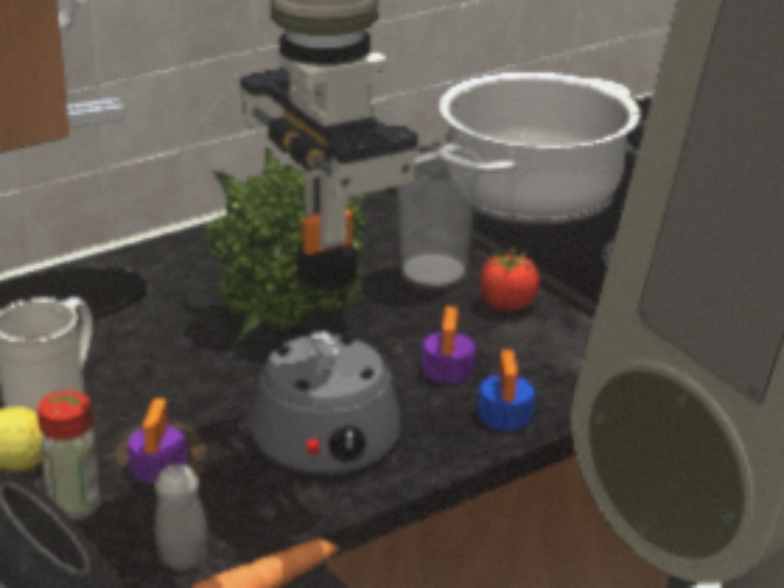

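The cap, at crop (328,262), hangs upright in the gripper about 9 cm above the deck. The bare spindle shows at (325,345), and everything else is where it was.

```bash
python3 -c "
from plant import robot
print(robot.close_job())"
```

```text
the job is handed in; nothing more can be done
None
```

The cap loosened clockwise: I turned it about 79° without meeting a stop, lifted it off, and handed the job in with it held upright about 9 cm above the deck over the base, nothing else moved.

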